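# Clamp a glued carton in the bench press and hold it

## Robot

A 6-joint arm with a two-finger parallel gripper is mounted at the origin on the work surface; the furniture and walls round the work are solid. World frame = base frame: x ahead of the robot, y to its left, z up, the work surface at z = 0. Lengths are in m, angles in rad, forces in N, time in s.
With the tool pointing down it reaches from about 0.35 to 0.975 m from the base axis. Payload 4.9 kg.
Tool frame: the origin (TCP) lies on the centre line of the jaws, within the pads' length; the fingertips stand manip.tcp_to_tips ahead of it and the grasp point (between the pads) is the TCP (manip.tcp_to_tips is the distance from the TCP to the fingertips, in m); y points along the fingers, z is the direction in which the jaws open and shut, and the axes are right-handed (so a half turn about y gives the same grasp; the last joint's range is limited). The gripper opens to 85 mm and grips with 20 to 120 N. Pads are 22 mm wide; open, the fingers measure 114 mm over their backs; the gripper's body (76 mm by 85 mm) begins 54 mm behind the grasp point. The pads swing forward as they close: fully open they stand 13 mm farther back than shut.
Start: joints at [0.983, 0.053, 1.613, -0, 1.476, -0.119], TCP at [0.282, 0.558, 0.25] pointing down, gripper open.
Joint ranges: [-3.01, 3.01], [-1.01, 2.22], [0.06, 2.58], [-1.02, 4.17], [0.09, 2.62], [-3.14, 3.14]. Speed limits (rad/s): [2.57, 2.57, 3.14, 3.14, 3.14, 3.14].

## Interface

Orientations are given as a unit quaternion [w, x, y, z].
In Python, from plant import manip gives the robot as it stands.
- The arm moves only by the tool apply_moves, never from a script. Its argument "moves" is a list of rows, each a list of 7 numbers: the gripper's target within -1 to 1 (shut at 1, half-way at 0, fully open at -1), then the shift along the tool's x, y, z in mm, then the turn, a rotation vector about the tool's x, y, z in degrees. A call has 1 to 20 rows; each row shifts and turns the commanded pose from where the row before left it, along the tool's axes as they then stand; what a row does not reach is not made up. A row lasts 1/10 s, in which the tool goes at most 50 mm and 8.59 degrees, less where a joint would pass 70% of its speed; a pose out of reach is approached as far as the arm can. A call with a gripper value outside its range is refused whole. The fingers move at their own pace and stop on an object; the grip force is fixed at half the most. Time passes only in rows, so rows that do not move let the fingers close. It gives the time, the measured TCP pose, the force and the opening at its end, in the units of the state.
- manip.state(): the state, without advancing time (a new reading comes with each control period).
- manip.grab_frame(name): name is "side" or "top" or "wrist"; returns the picture (480x640x3 uint8, blue, green, red); there is no depth.
- manip.calibration(name): a dict with "mtx" (3x3 intrinsics, pixels), "T" (4x4, takes a point from camera to world coordinates); the wrist camera has in their place "T_tool_cam" (4x4, takes a point from camera to tool coordinates, whose origin is the TCP and whose axes are the tool frame's). Camera axes: x right, y down, z forward; pixel columns grow to the right and rows downward; lengths in m; the calibration is good to about 2 mm. The wrist camera is an equidistant fisheye: a pixel r from the principal point sees the ray r / f radians off the axis. A picture is of the moment at which its call begins: read the wrist's pose just before it. calibration takes no time and is no camera call.
- manip.job_done(): hands the job in, once; it reports no verdict.
The state is a dict: "time": time; "joint_pos": joint angles; "joint_vel": joint speeds; "joint_efforts": joint torques, N m; "tool_pos": TCP position; "tool_rot": TCP orientation; "contact_force": force on the tool from outside, world axes, zero at the start; "ft_torque": the same for the moment, N m; "gripper_width": opening from 0.0 (shut) to 1.0 (fully open).
Only numpy, scipy, OpenCV 4.12 (cv2) and the standard library are available. Lean on these libraries where they do the work, as an engineer would, in place of code of your own. Each camera call takes 0.05 s, during which the arm holds its last target. There are 200 camera calls.

## Task

Clamp the freshly glued carton that lies in the small bench press: first swing the keeper bar shut over it until it snaps into its catch, then pull the ratchet lever round from its rest by exactly three clicks, no more. The lever springs back when let go, so keep hold of it there: the program finishes while the gripper is still holding the lever at the third click, with the carton pressed up against the bar. Leave the things lying around the press where they are.

Things in the scene. Friction and masses are not known exactly. Their poses are not given: they have to be found in the camera images.
- press: Bench press, fixed: aluminium base plate 158 x 270 x 12 mm flat on the bench. Origin: on the bench, under the middle of the carton's nest; z up. Its -y side (the robot's right if unturned) carries the ratchet lever, its +y side the keeper bar's hinge post. The carton lies on a sprung platen between two end stops, 46 mm high, at x = +-55 mm. No fixed part is higher than 86 mm.
- keeper (a joint): Angle of the keeper bar, a flat steel bar 22 x 158 mm on an upright hinge, its underside 70 mm above the bench, 6 mm over the carton. 0 = shut: it points along the press's -y, against a hard stop. It grows to 1.3 rad as the bar opens towards the press's +x (counter-clockwise from above).
- catch (a point): Top of the bar's catch post (a sprung steel ball, 66 mm above the bench). The bar rides over the ball when nearly shut, crest at 0.05 rad, which takes up to about 6 N at the knob; push on to the stop: below 0.04 rad it is snapped in and stays.
- keeper_knob (a point): Middle of the black upright grip peg on the keeper bar: a round peg 18 mm in diameter, 40 mm tall, from 78 to 118 mm above the bench; this point is at 98 mm, 105 mm from the hinge axis.
- keeper_hinge (a point): Point on the upright hinge axis of the keeper bar, at the same height as keeper_knob (98 mm).
- ratchet (a joint): Angle of the ratchet lever on its upright pivot. 0 = rest, against its stop, where it starts; grows counter-clockwise seen from above, to 1.12 rad. A sprung pawl clicks over the wheel's teeth: resistance rises to 7 N, then falls to 4 N as each tooth passes, a click, at 0.11, 0.34, 0.56, 0.79 and 1.01 rad (25 mm of grip travel each). Third click made, fourth not: 0.575 to 0.77 rad, middle 0.67.
- ratchet_grip (a point): Upper part of the lever's black upright round grip, 18 mm in diameter, which stands free from 43 to 103 mm above the bench; this point is at 80 mm, 110 mm from the pivot axis. At rest the lever points along the press's -y, turned 20 degrees towards its -x. The pawl does not lock: a spring pulls the lever back with 2 to 8 N at the grip, so it must be held.
- ratchet_pivot (a point): Point on the upright pivot axis of the ratchet lever, at the same height as ratchet_grip (80 mm). The toothed wheel round it is 86 mm wide and low (its axle ends at 52 mm). The lever also lifts the carton's platen, 15 mm per rad.
- carton_mid (a point): Centre of the glued brown carton, loose, 100 x 55 x 40 mm, lying in the press with its 100 mm along the press's x; centre 44 mm above the bench at the start. Three clicks raise it 6 mm, until the shut bar stops it, and press it against the bar.
- masking_tape: Bystander: roll of masking tape lying flat, 98 mm wide, 25 mm high. Origin: centre of its underside.
- pencil: Bystander: orange pencil lying down, about 150 mm long, 8 mm high. Origin: under its middle.
- spare_carton: Bystander: another brown carton standing beside the press, 120 x 62 x 58 mm. Origin: centre of its underside.
There are look-alikes about, which are no part of the job. Leave any yellow look-alike of the part that bears carton_mid alone.

How it is judged:
By the outcome, as a careful person would: the job done as asked, in the order asked, and still so for the second after the job is handed in, while the arm keeps its last pose, push and grip.
It also fails if it takes over 48 s, if anything falls off the work surface, if the arm or the gripper's body presses on something with over 40 N, if the wrist force passes 120 N, or if a joint passes its speed limit or range.

## Working session

There is one attempt and no reset: what is moved stays moved. The work goes in short steps, Python scripts to look and compute and a tool call to move; the robot and the scene stay as the last step left them, time stands still between calls to the robot, and variables do not carry over. Pictures are saved under pics/ and viewed, about 8 in all and at most 12, crops included, and the job is handed in when it is done.

Besides the shell and the picture viewer there is one more tool, called after "Request:" as a command line: name --pt "numbers of a row" for each row, then --argument value for the rest. apply_moves: Moves the arm, as the interface text tells. Its arguments: {"type":"object","properties":{"moves":{"type":"array","items":{"type":"array","items":{"type":"number"}}}},"required":["moves"]}

```bash
mkdir -p pics; ls; python3 - <<'E'
from plant import manip
import cv2, numpy as np
np.set_printoptions(precision=4,suppress=True)
s=manip.state(); print(s, manip.tcp_to_tips)
for n in("top","side"):
    cv2.imwrite(f"pics/{n}0.png",manip.grab_frame(n)); print(n,manip.calibration(n))
print(manip.calibration("wrist"))
E
```

```text
pics
{'time': 0.0, 'joint_pos': array([ 0.983 ,  0.0534,  1.6143, -0.    ,  1.476 , -0.119 ]), 'joint_vel': array([ 0.0001, -0.0006, -0.0001,  0.0008, -0.0001,  0.0003]), 'joint_efforts': array([  0.0003, -39.368 , -37.0179,  -0.    ,   0.0068,  -0.    ]), 'tool_pos': array([0.2821, 0.5571, 0.249 ]), 'tool_rot': array([-0.6871,  0.6885, -0.1645,  0.164 ]), 'contact_force': array([ 0.747 , -0.4131,  0.4425]), 'ft_torque': array([-0.0248, -0.0197,  0.0525]), 'gripper_width': 0.9985661668056873} 0.019
top {'mtx': array([[471.2735,   0.    , 317.5253],
       [  0.    , 471.2735, 236.08  ],
       [  0.    ,   0.    ,   1.    ]]), 'T': array([[-0.0154, -0.9955,  0.0932,  0.3607],
       [-0.9999,  0.0151, -0.0042,  0.0754],
       [ 0.0027, -0.0933, -0.9956,  1.0319],
       [ 0.    ,  0.    ,  0.    ,  1.    ]])}
side {'mtx': array([[443.9466,   0.    , 312.6658],
       [  0.    , 443.9466, 241.4454],
       [  0.    ,   0.    ,   1.    ]]), 'T': array([[ 0.8731, -0.2311,  0.4293, -0.0151],
       [-0.4875, -0.4273,  0.7614, -0.7764],
       [ 0.0075, -0.8741, -0.4857,  0.5997],
       [ 0.    ,  0.    ,  0.    ,  1.    ]])}
{'mtx': array([[371.6483,   0.    , 318.1962],
       [  0.    , 371.6483, 235.4693],
       [  0.    ,   0.    ,   1.    ]]), 'T_tool_cam': array([[-0.0018,  0.9478,  0.3189, -0.0819],
       [ 0.0001, -0.3189,  0.9478, -0.1236],
       [ 1.    ,  0.0017,  0.0005,  0.0001],
       [ 0.    ,  0.    ,  0.    ,  1.    ]])}
```

View pics/top0.png

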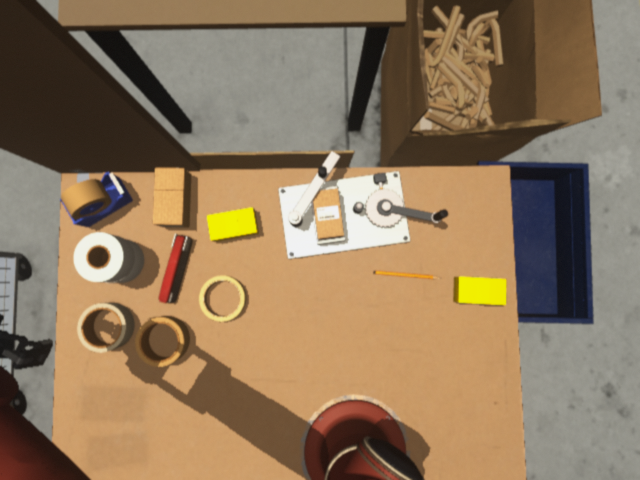

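View pics/side0.png

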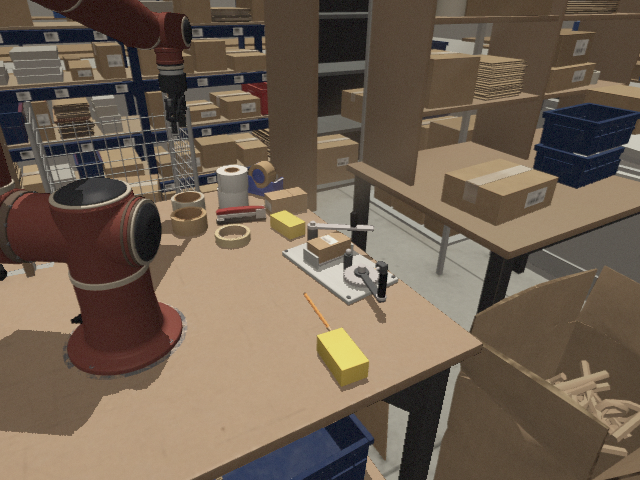

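The top picture shows the press at about (345,213). The hinge post is near (297,219), and the open bar points up to (333,158). The lever wheel is at (385,208), with its grip near (440,215).

Possible mix-ups:
- **Cartons:** the brown one in the press at (329,215), yellow boxes at (232,224) and (481,291), and a spare carton at (170,197).
- **Black pegs:** the bar's peg at about (323,172), the catch post at (360,208), a block at (380,180), and the lever grip at (440,215).

I'll check these in a close crop.

```bash
cat > h.py <<'E'
from plant import manip
import cv2, numpy as np
from scipy.spatial.transform import Rotation as R
np.set_printoptions(precision=4,suppress=True)
def px2w(n,u,v,z):
    c=manip.calibration(n);K=c["mtx"];T=c["T"]
    d=T[:3,:3]@np.linalg.solve(K,[u,v,1]);o=T[:3,3]
    return o+d*(z-o[2])/d[2]
def w2px(n,p):
    c=manip.calibration(n);q=np.linalg.inv(c["T"])@np.r_[p,1];q=c["mtx"]@q[:3];return q[:2]/q[2]
def pose():
    s=manip.state();q=s["tool_rot"];return s["tool_pos"],R.from_quat(np.r_[q[1:],q[0]]).as_matrix(),s
def wrist2w(u,v,z,p,M):
    c=manip.calibration("wrist");K=c["mtx"];a=np.array([(u-K[0,2]),(v-K[1,2])])/K[0,0];r=np.linalg.norm(a)
    d=np.r_[a/r*np.sin(r),np.cos(r)];T=c["T_tool_cam"];o=p+M@T[:3,3];d=M@T[:3,:3]@d
    return o+d*(z-o[2])/d[2]
E
python3 - <<'E'
from h import *
a=cv2.imread("pics/top0.png")[145:265,270:460];b=cv2.imread("pics/side0.png")[205:305,270:410]
a=cv2.resize(a,None,fx=4,fy=4,interpolation=cv2.INTER_CUBIC)
cv2.imwrite("pics/c1.png",a)
print(pose()[1])
E
```

```text
[[ 0.8921 -0.001   0.4518]
 [-0.4518 -0.0016  0.8921]
 [-0.0002 -1.     -0.0019]]
```

View pics/c1.png

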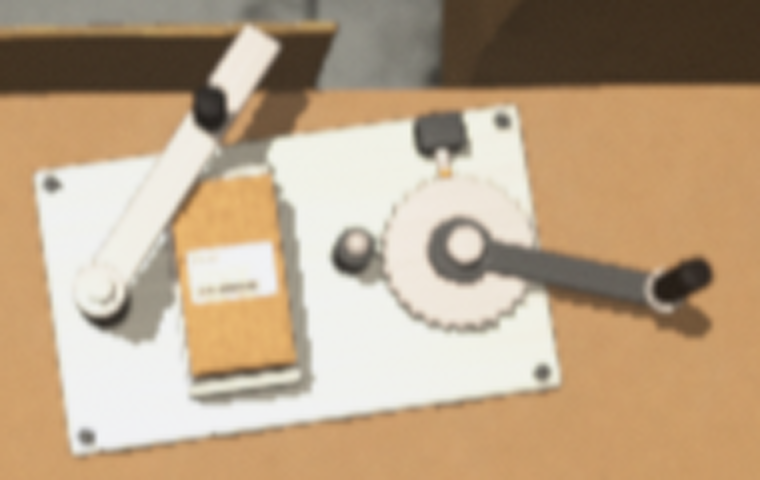

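```bash
python3 - <<'E'
from h import *
def P(name,x,y,z):
    w=px2w("top",270+(x+.5)/4-.5,145+(y+.5)/4-.5,z);print(name,w);return w
C=[P(*k) for k in [("c1",37,173,.012),("c2",519,106,.012),("c3",559,384,.012),("c4",75,455,.012)]]
m=np.mean(C,0);print("mid",m,[np.linalg.norm(C[i]-C[i-3]) for i in range(4)])
yd=(C[0]+C[3]-C[1]-C[2]);yaw=np.arctan2(-yd[0],yd[1]);print("yaw",yaw)
h=P("hinge",103,280,.086);k=P("knob",211,96,.118);print(np.linalg.norm((k-h)[:2]))
v=(k-h);print("keeper",np.arctan2(v[1],v[0])-(yaw-np.pi/2))
p=P("pivot",466,243,.052);g=P("grip",697,271,.103);v=g-p;print(np.linalg.norm(v[:2]),"lever ang",np.degrees(np.arctan2(v[1],v[0])-(yaw-np.pi/2)))
P("catch",355,241,.066)
P("carton",232,275,.064)
E
```

```text
c1 [0.5637 0.1543 0.012 ]
c2 [ 0.5972 -0.1114  0.012 ]
c3 [ 0.4433 -0.1283  0.012 ]
c4 [0.4087 0.1349 0.012 ]
mid [0.5032 0.0124 0.012 ] [np.float64(0.2677882433542729), np.float64(0.15485062570666647), np.float64(0.2654766877815969), np.float64(0.1562018276168345)]
yaw 0.12793228844345098
hinge [0.4936 0.1156 0.086 ]
knob [0.5799 0.0599 0.118 ]
0.10270057355384472
keeper 0.8700606838361147
pivot [ 0.5151 -0.0739  0.052 ]
grip [ 0.4913 -0.1807  0.103 ]
0.10944059858916183 lever ang -19.907012266431998
catch [ 0.5148 -0.0143  0.066 ]
carton [0.4983 0.0497 0.064 ]
```

```bash
python3 - <<'E'
from h import *
for z in (0,.03,.06,.1):
  for y in (0.02,.1,.2,.3): print(z,y,w2px("top",[.63,y,z]),w2px("side",[.63,y,z]))
print(px2w("top",345,168,0),px2w("top",350,153,0),px2w("top",450,166,0))
b=cv2.imread("pics/side0.png")[150:310,220:420]
cv2.imwrite("pics/c2.png",cv2.resize(b,None,fx=4,fy=3.75,interpolation=cv2.INTER_CUBIC))
E
```

```text
0 0.02 [339.1881 158.787 ] [377.1337 254.6031]
0 0.1 [303.3758 159.3023] [359.9417 241.6721]
0 0.2 [258.5787 159.947 ] [340.6973 227.1974]
0 0.3 [213.7461 160.5921] [323.5647 214.3111]
0.03 0.02 [339.8585 155.2409] [378.0292 244.7328]
0.03 0.1 [303.0004 155.7701] [360.5874 232.14  ]
0.03 0.2 [256.894  156.4322] [341.0889 218.0623]
0.03 0.3 [210.7501 157.0948] [323.7528 205.5457]
0.06 0.02 [340.5692 151.4815] [378.9476 234.6114]
0.06 0.1 [302.6023 152.0254] [361.2487 222.3776]
0.06 0.2 [255.1079 152.7058] [341.4895 208.7195]
0.06 0.3 [207.5737 153.3868] [323.9449 196.5923]
0.1 0.02 [341.5861 146.1025] [380.209  220.7087]
0.1 0.1 [302.0327 146.6673] [362.1558 208.9881]
0.1 0.2 [252.5522 147.3738] [342.0379 195.9272]
0.1 0.3 [203.0284 148.0809] [324.2076 184.3514]
[0.6089 0.0075 0.    ] [ 0.6428 -0.0044  0.    ] [ 0.61  -0.227  0.   ]
```

View pics/c2.png

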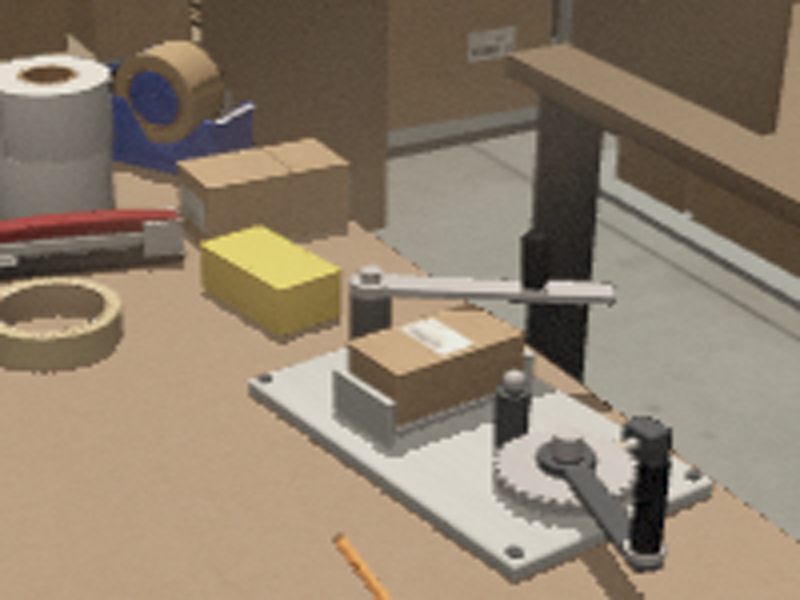

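The crop confirms the choice: bar with its peg at (535,265), the sprung-ball catch post at (513,385), and the lever grip at (650,500). The bench edge behind the bar is clear. The measured lengths agree with the given ones: 103 mm against 105, and 109 against 110. The lever angle is 19.9° against 20°. I'll go above the knob.

Request:
apply_moves --pt "-1 35 0 -22 0 0 0" --pt "-1 35 0 -22 0 0 0" --pt "-1 35 0 -22 0 0 0" --pt "-1 35 0 -22 0 0 0" --pt "-1 35 0 -22 0 0 0" --pt "-1 35 0 -22 0 0 0" --pt "-1 35 0 -22 0 0 0" --pt "-1 35 0 -22 0 0 0" --pt "-1 35 0 -22 0 0 0" --pt "-1 35 0 -22 0 0 0" --pt "-1 35 0 -22 0 0 0" --pt "-1 35 0 -22 0 0 0" --pt "-1 35 0 -22 0 0 0" --pt "-1 35 0 -22 0 0 0" --pt "-1 0 25 0 0 6 0" --pt "-1 0 25 0 0 0 0" --pt "-1 0 0 0 0 0 0"

```text
time: 1.8
tool_pos: [0.5777, 0.061, 0.1952]
tool_rot: [-0.677, 0.679, -0.203, 0.197]
contact_force: [-0.6, -0.4, -0.1]
gripper_width: 0.996
```

```bash
python3 - <<'E'
from h import *
p,M,s=pose();print(p,M,s["contact_force"])
f=manip.grab_frame("wrist");cv2.imwrite("pics/w1.png",f)
np.savez("w1.npz",p=p,M=M)
E
```

```text
[0.5777 0.061  0.1952] [[ 0.8396 -0.0091  0.5432]
 [-0.5432  0.0002  0.8396]
 [-0.0077 -1.     -0.0047]] [-0.6323 -0.413  -0.1161]
```

View pics/w1.png

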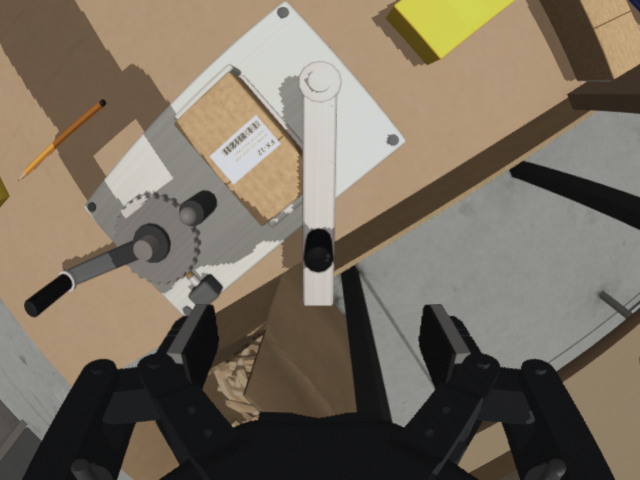

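The wrist view shows the bar pointing straight down the picture. The hinge top is at (320,82), the knob top at about (320,257), the lever grip's top at about (32,306), the axle top at (148,241) and the catch ball at (190,214).

```bash
python3 - <<'E'
from h import *
d=np.load("w1.npz");p,M=d["p"],d["M"]
for n,u,v,z in [("hinge",320,80,.086),("knob",320,257,.118),("axle",148,241,.052),("catch",190,214,.066),("grip",32,306,.103)]:
    print(n,wrist2w(u,v,z,p,M))
E
```

```text
hinge [0.49   0.1184 0.086 ]
knob [0.5767 0.0627 0.118 ]
axle [ 0.5115 -0.0633  0.052 ]
catch [ 0.5143 -0.0108  0.066 ]
grip [ 0.49   -0.1747  0.103 ]
```

Request:
apply_moves --pt "-1 0 30 0 0 0 0" --pt "-1 0 30 0 0 0 0" --pt "-1 1 20 0 0 0 0" --pt "-1 0 12 0 0 0 0" --pt "0.2 0 0 0 0 0 0" --pt "0.6 0 0 0 0 0 0" --pt "1 0 0 0 0 0 0" --pt "1 0 0 0 0 0 0" --pt "1 0 0 0 0 0 0" --pt "1 0 0 0 0 0 0" --pt "1 0 0 0 0 0 0"

```text
time: 2.95
tool_pos: [0.582, 0.0608, 0.1097]
tool_rot: [0.678, -0.678, 0.199, -0.201]
contact_force: [-1.8, -0.1, 5.8]
gripper_width: 0.192
```

Request:
apply_moves --pt "1 0 0 0 0 0 0" --pt "1 0 0 0 0 0 0"

```text
time: 3.15
tool_pos: [0.582, 0.0608, 0.1097]
tool_rot: [0.678, -0.678, 0.199, -0.201]
contact_force: [-1.8, -0.1, 7.0]
gripper_width: 0.191
```

```bash
python3 - <<'E'
from h import *
p,M,s=pose();print(p,M,s)
E
```

```text
[0.582  0.0608 0.1097] [[ 0.84    0.0019  0.5425]
 [-0.5425 -0.0001  0.84  ]
 [ 0.0016 -1.      0.0009]] {'time': 3.15, 'joint_pos': array([-0.023 ,  0.0853,  1.8237, -0.0001,  1.2308, -1.0204]), 'joint_vel': array([-0.0002, -0.0008, -0.001 , -0.0013, -0.0003, -0.0007]), 'joint_efforts': array([ -0.0569, -34.1785, -31.1411,   0.0489,  -0.345 ,   0.048 ]), 'tool_pos': array([0.582 , 0.0608, 0.1097]), 'tool_rot': array([ 0.6784, -0.6781,  0.1993, -0.2006]), 'contact_force': array([-1.7842, -0.0524,  7.0485]), 'ft_torque': array([-0.0498,  0.2508, -0.0002]), 'gripper_width': 0.19099575629070872}
```

Request:
apply_moves --pt "1 -0.2 0 -5 0 2.7 0" --pt "1 -0.4 0 -9.2 0 5 0" --pt "1 -0.4 0 -9.2 0 5 0" --pt "1 -0.4 0 -9.2 0 5 0" --pt "1 -0.4 0 -9.2 0 5 0" --pt "1 -0.4 0 -9.2 0 5 0" --pt "1 -0.4 0 -9.2 0 5 0" --pt "1 -0.4 0 -9.2 0 5 0" --pt "1 -0.4 0 -9.2 0 5 0" --pt "1 0 0 0 0 0 0" --pt "1 0 0 0 0 0 0" --pt "1 0 0 0 0 0 0"

```text
time: 4.35
tool_pos: [0.5198, 0.0138, 0.1098]
tool_rot: [-0.558, 0.56, -0.431, 0.435]
contact_force: [0.2, -7.8, 5.2]
gripper_width: 0.188
```

```bash
cat > k.py <<'E'
from h import *
p,M,s=pose();h=np.array([.4945,.116]);v=p[:2]-h
print(p,"r",np.linalg.norm(v),"keeper",np.arctan2(v[1],v[0])+np.pi/2-.1265,"zang",np.degrees(np.arctan2(M[1,2],M[0,2])))
f=s["contact_force"];print("F tool",M.T@f,"w",s["gripper_width"],s["time"],s["ft_torque"])
E
python3 k.py
```

```text
[0.5198 0.0138 0.1098] r 0.10528827480307731 keeper 0.11617675810666 zang 14.472832401275275
F tool [ 7.6239 -5.1144 -1.7346] w 0.1883172812887919 4.35 [-1.1397  0.1212  0.189 ]
```

Request:
apply_moves --pt "1 1.5 0 -3 0 1.6 0" --pt "1 0 0 -4 0 2.2 0" --pt "1 0 0 -4 0 2.2 0" --pt "1 0 0 -3 0 0.8 0" --pt "1 0 0 0 0 0 0" --pt "1 0 0 0 0 0 0"

```text
time: 4.95
tool_pos: [0.5053, 0.0106, 0.1097]
tool_rot: [-0.531, 0.533, -0.465, 0.466]
contact_force: [-4.9, -4.9, 11.0]
gripper_width: 0.186
```

```bash
python3 k.py
```

```text
[0.5053 0.0106 0.1097] r 0.10591479602433869 keeper -0.023946548131740186 zang 7.616625912140137
F tool [  4.2066 -10.9933  -5.5416] w 0.18618575397958517 4.95 [-0.7413  0.6485 -0.1244]
```

Request:
apply_moves --pt "1 0 0 -2 0 0 0" --pt "1 0 0 -2 0 0 0" --pt "1 0 0 0 0 0 0" --pt "1 0 0 0 0 0 0"

```text
time: 5.35
tool_pos: [0.5032, 0.0104, 0.1098]
tool_rot: [0.533, -0.531, 0.464, -0.468]
contact_force: [3.7, -3.7, 4.3]
gripper_width: 0.189
```

```bash
python3 k.py; python3 - <<'E'
from h import *
cv2.imwrite("pics/w2.png",manip.grab_frame("wrist"))
E
```

```text
[0.5032 0.0104 0.1098] r 0.10601033663465444 keeper -0.043979209854327406 zang 7.545235144563547
F tool [ 4.1701 -4.2522  3.1747] w 0.1891973743667749 5.35 [-0.5873 -0.5138 -0.3758]
```

View pics/w2.png

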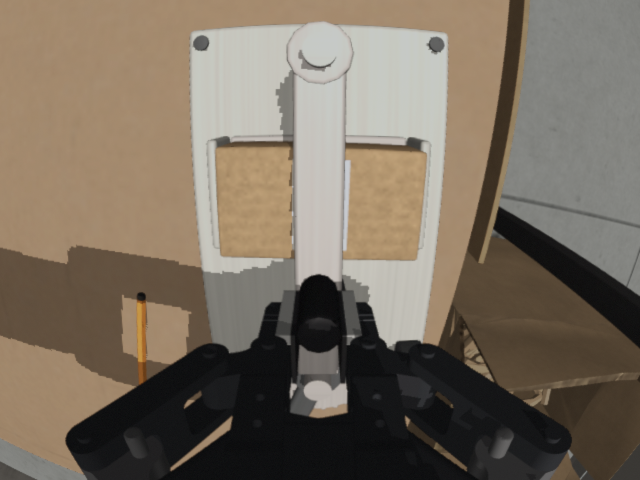

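The view shows the bar running straight between hinge (320,50) and peg (320,315), square to the plate's edge screws at (201,43) and (436,44). I'll push a little more to feel the stop.

Request:
apply_moves --pt "1 0 0 -2 0 0 0" --pt "1 0 0 -2 0 0 0" --pt "1 0 0 0 0 0 0" --pt "1 0 0 0 0 0 0"

```text
time: 5.8
tool_pos: [0.5028, 0.0103, 0.11]
tool_rot: [0.535, -0.528, 0.462, -0.47]
contact_force: [21.9, -0.8, -7.3]
gripper_width: 0.186
```

```bash
python3 k.py
```

```text
[0.5028 0.0103 0.11  ] r 0.1060456785688205 keeper -0.047771257018895674 zang 7.505345453583566
F tool [ 3.612   7.5972 21.5075] w 0.18627441932595362 5.8 [-0.2602 -2.7894 -0.4072]
```

Only 0.4 mm of motion under 21 N: the bar is on its hard stop. Next I'll relax, open, rise and go above the lever grip.

Request:
apply_moves --pt "1 0 0 4 0 0 0" --pt "0.5 0 0 0 0 0 0" --pt "-0.2 0 0 0 0 0 0" --pt "-1 0 0 0 0 0 0" --pt "-1 0 -10 0 0 0 0" --pt "-1 0 -40 0 0 0 0" --pt "-1 0 -45 0 0 0 0" --pt "-1 45 0 -9 0 0 0" --pt "-1 45 0 -9 0 0 0" --pt "-1 45 0 -9 0 0 0" --pt "-1 45 0 -8 0 0 0" --pt "-1 5 0 0 0 6.7 0" --pt "-1 0 0 0 0 6.7 0" --pt "-1 0 0 0 0 6.7 0" --pt "-1 0 0 0 0 0 0" --pt "-1 0 0 0 0 0 0" --pt "-1 0 0 0 0 0 0"

```text
time: 7.5
tool_pos: [0.4914, -0.1767, 0.2035]
tool_rot: [-0.443, 0.443, -0.551, 0.551]
contact_force: [-0.4, -0.1, -0.5]
gripper_width: 1.002
```

```bash
python3 - <<'E'
from h import *
p,M,s=pose();print(p,M,s["contact_force"],s["gripper_width"],s["time"])
f=manip.grab_frame("wrist");cv2.imwrite("pics/w3.png",f);np.savez("w3.npz",p=p,M=M)
E
```

```text
[ 0.4914 -0.1767  0.2035] [[-0.2139  0.0001  0.9769]
 [-0.9769 -0.     -0.2139]
 [ 0.     -1.      0.0001]] [-0.4447 -0.0584 -0.4547] 1.0016119103592442 7.5
```

View pics/w3.png

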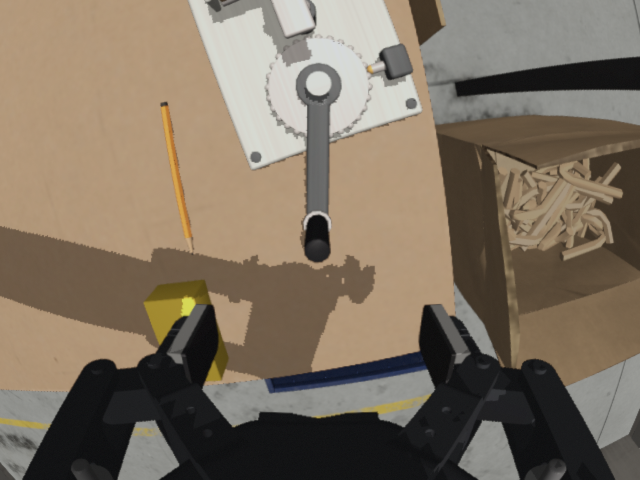

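```bash
python3 - <<'E'
from h import *
d=np.load("w3.npz");p,M=d["p"],d["M"]
a=wrist2w(319.5,83,.052,p,M)
for n,u,v,z in [("axle",319.5,83,.052),("gtop",317,250,.103),("ybox",208,283,.05),("ybox",148,300,.05)]:
    w=wrist2w(u,v,z,p,M);print(n,w,np.linalg.norm((w-a)[:2]), M.T@(w-p)*1000)
for u,v in((457,277),(506,277),(455,302),(506,305)): print(px2w("top",u,v,.05))
E
```

```text
axle [ 0.515  -0.0736  0.052 ] 0.0 [-105.7769  151.4963    1.0462]
gtop [ 0.4902 -0.1797  0.103 ] 0.10895173678050533 [  3.1645 100.4975  -0.4973]
ybox [ 0.3884 -0.2094  0.05  ] 0.18572090535602173 [ 54.0105 153.4854 -93.6127]
ybox [ 0.3241 -0.2154  0.05  ] 0.23781345164269505 [  73.5581  153.4773 -155.1405]
[ 0.3629 -0.2171  0.05  ]
[ 0.3613 -0.319   0.05  ]
[ 0.3115 -0.2108  0.05  ]
[ 0.3037 -0.316   0.05  ]
```

The wrist view shows the lever grip's top at (317,250) and the axle at (320,83). These agree with the top view to about 1 mm (length 109 mm, lever along the tool's x). The yellow box and the pencil are clear of the fingers. I'll descend and grip.

Request:
apply_moves --pt "-1 3 40 0 0 0 0" --pt "-1 0 40 0 0 0 0" --pt "-1 0 30 0 0 0 0" --pt "-1 0 12 0 0 0 0" --pt "-1 0 0 0 0 0 0" --pt "0.2 0 0 0 0 0 0" --pt "0.6 0 0 0 0 0 0" --pt "1 0 0 0 0 0 0" --pt "1 0 0 0 0 0 0" --pt "1 0 0 0 0 0 0" --pt "1 0 0 0 0 0 0" --pt "1 0 0 0 0 0 0"

```text
time: 8.75
tool_pos: [0.4907, -0.18, 0.0823]
tool_rot: [-0.443, 0.443, -0.551, 0.551]
contact_force: [-4.1, 1.1, 5.9]
gripper_width: 0.194
```

```bash
cat > l.py <<'E'
from h import *
p,M,s=pose();h=np.array([.515,-.0737]);v=p[:2]-h
print(p,"r",np.linalg.norm(v),"lever",np.arctan2(v[1],v[0])+np.pi/2-.1265+np.radians(20),"zang",np.degrees(np.arctan2(M[1,2],M[0,2])))
f=s["contact_force"];print("F tool",M.T@f,"w",s["gripper_width"],s["time"])
E
python3 l.py
```

```text
[ 0.4907 -0.18    0.0823] r 0.10908135484217167 lever -0.001901599966554146 zang -12.460663738552578
F tool [-0.1784 -5.9053 -4.213 ] w 0.19372069594279898 8.75
```

Request:
apply_moves --pt "1 -0.1 0 4.8 0 -2.5 0" --pt "1 -0.1 0 4.8 0 -2.5 0" --pt "1 -0.1 0 4.8 0 -2.5 0" --pt "1 -0.1 0 4.8 0 -2.5 0" --pt "1 -0.1 0 4.8 0 -2.5 0" --pt "1 -0.1 0 4.8 0 -2.5 0" --pt "1 -0.1 0 4.8 0 -2.5 0" --pt "1 -0.1 0 4.8 0 -2.5 0" --pt "1 -0.1 0 4.8 0 -2.5 0" --pt "1 -0.1 0 4.8 0 -2.5 0" --pt "1 0 0 0 0 0 0" --pt "1 0 0 0 0 0 0"

```text
time: 9.95
tool_pos: [0.5382, -0.1799, 0.0823]
tool_rot: [-0.551, 0.552, -0.443, 0.442]
contact_force: [-4.6, 0.6, 6.9]
gripper_width: 0.192
```

```bash
python3 l.py
```

```text
[ 0.5382 -0.1799  0.0823] r 0.10866180296199214 lever 0.43771032240940877 zang 12.557440107011514
F tool [-1.6159 -6.9316 -4.358 ] w 0.19230276289196369 9.95
```

Request:
apply_moves --pt "1 -0.1 0 4.8 0 -2.5 0" --pt "1 -0.1 0 4.8 0 -2.5 0" --pt "1 -0.1 0 4.8 0 -2.5 0" --pt "1 -0.1 0 4.8 0 -2.5 0" --pt "1 0 0 3.1 0 -1.6 0" --pt "1 0 0 3.1 0 -1.6 0" --pt "1 0 0 0 0 0 0" --pt "1 0 0 0 0 0 0" --pt "1 0 0 0 0 0 0"

```text
time: 10.85
tool_pos: [0.5618, -0.1716, 0.0823]
tool_rot: [-0.598, 0.599, -0.377, 0.375]
contact_force: [-6.2, 1.0, 6.6]
gripper_width: 0.195
```

```bash
python3 l.py; python3 - <<'E'
from h import *
a=manip.grab_frame("wrist")[0:330,60:580];b=manip.grab_frame("top")[140:270,270:470]
cv2.imwrite("pics/w4.png",np.vstack([cv2.resize(a,(400,254)),cv2.resize(b,(520,338),interpolation=cv2.INTER_CUBIC)[:, :400]]) if 0 else np.hstack([cv2.resize(a,(400,254)),cv2.resize(b,(391,254),interpolation=cv2.INTER_CUBIC)]))
E
```

```text
[ 0.5618 -0.1716  0.0823] r 0.1085270728817212 lever 0.6679179604720678 zang 25.741276930287192
F tool [-3.6315 -6.6094 -5.1369] w 0.19516951759536108 10.85
```

View pics/w4.png

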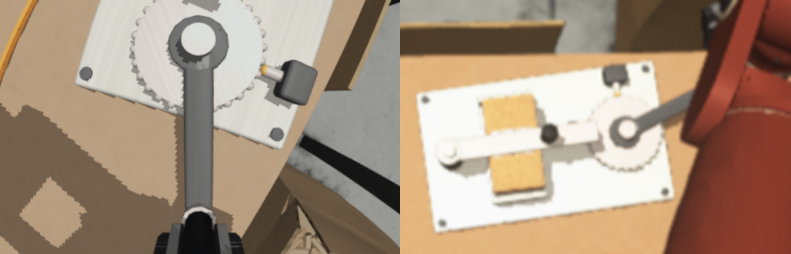

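The left picture shows the lever held in the pads. The right one shows the bar shut over the carton: hinge at (450,150), knob at (549,134), parallel to the plate. One numeric check of the bar angle before I hand in.

```bash
python3 - <<'E'
from h import *
f=manip.grab_frame("top")
h=px2w("top",270+50/1.955,140+150/1.955,.086);k=px2w("top",270+149/1.955,140+132/1.955,.118);t=px2w("top",270+197/1.955,140+134/1.955,.078)
for q in(k,t):
    v=q-h;print(h,q,np.linalg.norm(v[:2]),np.arctan2(v[1],v[0])+np.pi/2-.1265)
cv2.imwrite("pics/t5.png",cv2.resize(f[180:240,280:400],None,fx=6,fy=6,interpolation=cv2.INTER_CUBIC))
E
python3 l.py
```

```text
[0.4893 0.1152 0.086 ] [0.5016 0.0145 0.118 ] 0.10149451199031245 -0.004536241142157393
[0.4893 0.1152 0.086 ] [ 0.5049 -0.0383  0.078 ] 0.15436590335147377 -0.024937059936887385
[ 0.5617 -0.1716  0.0823] r 0.10851000800595387 lever 0.6677297514449674 zang 25.74006529825412
F tool [-3.4717 -6.6179 -4.0572] w 0.19498115096669044 11.0
```

View pics/t5.png

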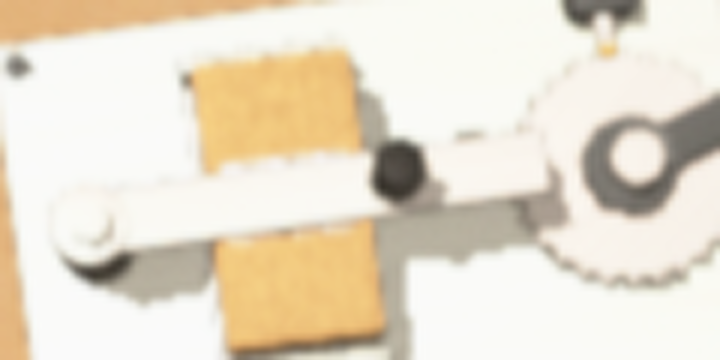

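The crop shows the bar lying over the carton with its end covering the catch post. Its angle computes to about 0 (−0.005 to −0.025, within reading error). The lever is steady at 0.668, so I'm handing in.

```bash
python3 -c "
from plant import manip
manip.job_done()"
```

```text
the job is handed in; nothing more can be done
```

The carton is clamped and the job was handed in at about 11 s on the robot's clock, with the gripper still holding the lever at the third click.

- **Keeper bar:** I gripped its peg and swung the bar round to the hard stop. A final push met 21 N for only 0.4 mm of motion. After I let go, the top view put the bar at about 0 rad (−0.005 to −0.025, within reading error), so it is shut and in its catch.
- **Ratchet lever:** I gripped it at rest and drew it round to 0.668 rad (third-click window 0.575 to 0.77). It stayed there over the last two readings, with about 4 to 5 N of spring pull.
- **Carton:** it lies under the bar in the last picture. I did not measure its lift or its pressure against the bar separately.
- **Surroundings:** the tape, pencil, spare carton and yellow boxes were not touched.

One disagreement: while I pushed the bar shut, my hinge estimate read −0.045 rad at the stop. That estimate was about 5 mm off in x. The last top view puts the hinge where the bar reads as shut.

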